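# Roll the trim strip home on a shelf edge

## Robot

A 6-joint arm with a two-finger parallel gripper is mounted at the origin on a cart in front of the work surface, level with it; the furniture and walls round the work are solid. World frame = base frame: x ahead of the robot, y to its left, z up, the work surface at z = 0. Lengths are in m, angles in rad, forces in N, time in s.
With the tool pointing down it reaches from about 0.275 to 0.975 m from the base axis. Payload 8.4 kg.
Tool frame: the origin (TCP) lies between the finger pads; the fingertips stand 14 mm ahead of it and the grasp point (between the pads) lies 5 mm behind it; z points along the fingers, y is the line along which they close (so a half turn about z gives the same grasp; the last joint's range is limited). The gripper opens to 92 mm and grips with 3 to 60 N. Pads are 20 mm wide; open, the fingers measure 128 mm over their backs; the gripper's body (75 mm by 189 mm) begins 69 mm behind the grasp point.
Start: joints at [1.233, 0.353, 1.633, -0, 1.155, -0.002], TCP at [0.206, 0.59, 0.204] pointing down, gripper open.
Joint ranges: [-2.63, 2.63], [-0.92, 2.1], [0.06, 2.66], [-1.3, 4.44], [0, 2.69], [-3.02, 3.02]. Speed limits (rad/s): [2.22, 2.22, 2.79, 3.14, 3.14, 3.14].

## Interface

Orientations are given as a unit quaternion [w, x, y, z].
In Python, from station import observe, get_image, finish_job gives the robot as it stands.
- The arm moves only by the tool send_rows, never from a script. Its argument "series" is a list of rows, each a list of 7 numbers: the turn, a rotation vector about the tool's x, y, z in degrees, then the shift along the tool's x, y, z in mm, then the opening in per cent of the stroke, from 0 (shut) to 100 (fully open). In form: [[ax, ay, az, dx, dy, dz, fingers], ...]. A call has 1 to 20 rows; each row shifts and turns the commanded pose from where the row before left it, along the tool's axes as they then stand; what a row does not reach is not made up. A row lasts 1/10 s, in which the tool goes at most 50 mm and 8.59 degrees, less where a joint would pass 70% of its speed; a pose out of reach is approached as far as the arm can. A call with a gripper value outside its range is refused whole. The fingers move at their own pace and stop on an object; "force" is the grip in N (left out, the last holds). Time passes only in rows, so rows that do not move let the fingers close. It gives the time, the measured TCP pose, the force, the opening and the grip force at its end, in the units of the state.
- observe(): the state, without advancing time (a new reading comes with each control period).
- get_image(name): name is "scene" or "side" or "wrist"; returns a dict with "image" (420x560x3 uint8, red, green, blue), "z_map" (420x560 float32, m along the optical axis (not along the pixel's ray), 0 where there is no reading), "intrinsics" (3x3 intrinsics, pixels), "R" (3x3) and "t" (3): a world point X has camera coordinates R X + t; the wrist camera has in their place "T_tool_cam" (4x4, takes a point from camera to tool coordinates, whose origin is the TCP and whose axes are the flange's). Camera axes: x right, y down, z forward; pixel columns grow to the right and rows downward; lengths in m; the calibration is good to about 2 mm. A picture is of the moment at which its call begins: read the wrist's pose just before it.
- finish_job(): hands the job in; it is judged then, once.
The state is a dict: "time_s": time; "q": joint angles; "qvel": joint speeds; "effort": joint torques, N m; "position": TCP position; "orientation": TCP orientation; "wrist_force": force on the tool from outside, world axes, zero at the start; "moment": the same for the moment, N m; "grip_width": finger opening in m; "gripper_force": force on a finger pad.
Only numpy, scipy, OpenCV 4.12 (cv2) and the standard library are available. Lean on these libraries where they do the work, as an engineer would, in place of code of your own. Each camera call takes 0.05 s, during which the arm holds its last target. There are 200 camera calls.

## Task

The dark trim strip along the upper edge of the white spice shelf has been started at one end and still stands proud towards the other. Take the hand roller from its rest and roll the strip home from the started end to the loose end, with a firm, even push but never more than 3 kg (30 N), until it sits flush all along; touch the shelf and strip only with the roller, hang the roller back upright in its rest, and leave the mug and the jar where they are.

Things in the scene. Friction and masses are not known exactly. Their poses are not given: they have to be found in the camera images.
- shelf: white board 18 (x) x 280 (y) x 85 mm on its long edge; origin at the centre of its underside. Along its upper edge runs the dark trim strip, 22 mm wide, 280 mm long, cap 4 mm thick: home, its top is 89 mm above this origin. It rests on soft foam: pressed, it gives a few mm at its middle, rocks by a centimetre or more at its ends, and springs back, so its height under load is not known beforehand
- edge_stand: plywood stand holding the shelf, fixed; two slotted feet 110 (x) x 40 (y) x 55 mm at y = +-55 mm, foam in the slots; origin at the centre of its underside, on the worktop, 20 mm below the unloaded shelf's origin; same axes
- started_end (a point): end of the shelf's upper edge (under the strip) where the strip is already started, at shelf y = +140 mm, 85 mm above the shelf's origin
- loose_end (a point): the other end of the shelf's upper edge, where the strip stands most proud (up to 5 mm), at shelf y = -140 mm, 85 mm above the shelf's origin
- trim_1 (a joint): how far part 1 of 10 of the strip stands proud of its home (m, 0 = home, at most 0.006); parts are 28 mm long, the middle of this one is at shelf y = +126 mm; part 1 is at the started end. Barbs hold a part where it was pressed; it moves only under about 12 N or more straight down on it; above 30 N the strip is marked
- trim_2 (a joint): how far part 2 of 10 of the strip stands proud of its home (m, 0 = home, at most 0.006); parts are 28 mm long, the middle of this one is at shelf y = +98 mm
- trim_3 (a joint): how far part 3 of 10 of the strip stands proud of its home (m, 0 = home, at most 0.006); parts are 28 mm long, the middle of this one is at shelf y = +70 mm
- trim_4 (a joint): how far part 4 of 10 of the strip stands proud of its home (m, 0 = home, at most 0.006); parts are 28 mm long, the middle of this one is at shelf y = +42 mm
- trim_5 (a joint): how far part 5 of 10 of the strip stands proud of its home (m, 0 = home, at most 0.006); parts are 28 mm long, the middle of this one is at shelf y = +14 mm
- trim_6 (a joint): how far part 6 of 10 of the strip stands proud of its home (m, 0 = home, at most 0.006); parts are 28 mm long, the middle of this one is at shelf y = -14 mm
- trim_7 (a joint): how far part 7 of 10 of the strip stands proud of its home (m, 0 = home, at most 0.006); parts are 28 mm long, the middle of this one is at shelf y = -42 mm
- trim_8 (a joint): how far part 8 of 10 of the strip stands proud of its home (m, 0 = home, at most 0.006); parts are 28 mm long, the middle of this one is at shelf y = -70 mm
- trim_9 (a joint): how far part 9 of 10 of the strip stands proud of its home (m, 0 = home, at most 0.006); parts are 28 mm long, the middle of this one is at shelf y = -98 mm
- trim_10 (a joint): how far part 10 of 10 of the strip stands proud of its home (m, 0 = home, at most 0.006); parts are 28 mm long, the middle of this one is at shelf y = -126 mm
- roller: hand roller, about 0.34 kg, 152 mm high: rubber wheel 44 mm across, 30 mm wide, steel fork, crown plate 36 (x) x 68 (y) x 10 mm with its underside 50 mm above the origin, wooden handle 26 (x) by 32 mm (y) from 72 to 152 mm above the origin. Origin at the wheel's lowest point; z up the handle, y along the axle; it rolls along x
- roller_grip (a point): point on the handle's axis 118 mm above the roller's origin (wheel's lowest point), good to grip, 26 mm wide along the roller's x
- roller_wheel (a joint): turn of the wheel on its axle (rad, 0 at the start, free, no limit); one rolled metre is 45 rad
- roller_rest: plywood rest, fixed, 70 (x) x 90 (y) mm: two cheeks 60 mm high, 52 mm apart; the roller hangs by the ends of its crown on their tops, fork (44 mm wide) and wheel between them, axle along y, its origin 10 mm above the rest's. Lips 7 mm high at the cheeks' ends leave 50 mm for the 36 mm crown. Origin at the centre of the underside, on the worktop
- mug: loose grey and white stoneware mug, 78 mm across, 74 mm high, origin at its underside; stays where it is
- oats: loose glass jar with a wooden lid, 69 mm across, 98 mm high, origin at its underside; stays where it is
Not all that is in view belongs to the job. What is shaped like the roller but blue is not meant.

How it is judged:
By the outcome, as a careful person would: the job done as asked, in the order asked, and still so for the second after the job is handed in, with the robot touching nothing.
It also fails if it takes over 72 s, if anything falls off the work surface, if the arm or the gripper's body presses on something with over 40 N, if the wrist force passes 120 N, or if a joint passes its speed limit or range.

## Working session

There is one attempt and no reset: what is moved stays moved. The work goes in short steps, Python scripts to look and compute and a tool call to move; the robot and the scene stay as the last step left them, time stands still between calls to the robot, and variables do not carry over. Pictures are saved under pics/ and viewed, at most 10 in all, crops included, and the job is handed in when it is done.

Besides the shell and the picture viewer there is one more tool, called after "Call:" as name(argument=value, ...), one argument or row to a line, values as JSON. send_rows: Moves the arm, as the interface text tells. Its arguments: {"type":"object","properties":{"series":{"type":"array"},"force":{"type":"number"}},"required":["series"]}

```bash
mkdir -p pics; cat > h.py <<'E'
import numpy as np, cv2
from station import observe, get_image, finish_job
def save(n,f):
    d=get_image(n); cv2.imwrite(f'pics/{f}.png',d['image'][:,:,::-1]); np.savez(f'{f}.npz',**d); return d
def world(d,u,v):
    K=d['intrinsics'];z=d['z_map'][v,u]
    c=np.array([(u-K[0,2])/K[0,0]*z,(v-K[1,2])/K[1,1]*z,z])
    return d['R'].T@(c-d['t'])
E
python3 - <<'E'
from h import *
s=observe();print(s)
a=save('scene','s1');b=save('side','b1')
for d in(a,b):print(d['R'].T@-d['t'],d['intrinsics'][0,0])
E
```

```text
{'time_s': 0.0, 'q': array([ 1.23258922e+00,  3.53646913e-01,  1.63414079e+00,  8.47877601e-06,
        1.15518371e+00, -2.41452552e-03]), 'qvel': array([ 9.90727928e-04, -6.61741753e-05,  3.77631324e-04, -8.23682778e-04,
        7.98421358e-04,  1.24218629e-03]), 'effort': array([ 1.04910869e-03, -5.93838322e+01, -3.34223056e+01,  6.97704381e-02,
        2.32646515e-02, -1.29326859e-04]), 'position': array([0.20578425, 0.58960771, 0.20286162]), 'orientation': array([-1.20663594e-04,  1.67110244e-01,  9.85937975e-01, -6.78750620e-04]), 'wrist_force': array([-0.36918629, -0.09166971,  0.15945619]), 'moment': array([-0.00138296,  0.02796402,  0.01972624]), 'gripper_force': 0.0, 'grip_width': 0.09218872423083588}
[-0.12578165 -0.49723647  0.9800022 ] 473.95576011011553
[0.54733468 0.91242505 0.50512294] 388.4054387061718
```

View pics/s1.png

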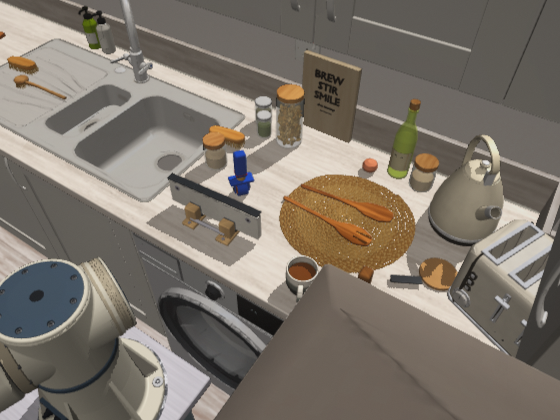

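View pics/b1.png

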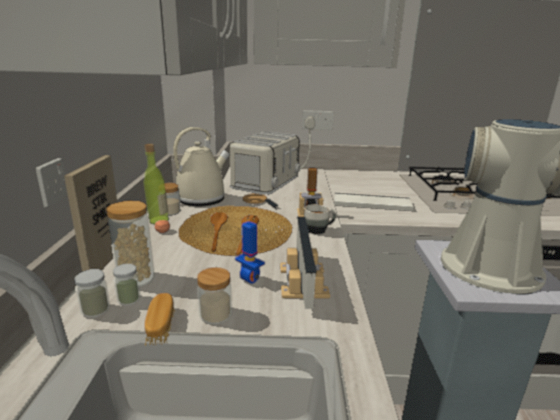

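Scene: shelf strip runs from (170,182) to (258,230), with the blue decoy at (240,172) behind it, mug at (302,273), jar at (215,150). The real roller's handle shows at (366,275), partly hidden. Side: roller handle at (312,180), rest below at (310,205), mug at (318,217).

```bash
cat > m.py <<'E'
from h import *
def cloud(d):
    K=d['intrinsics'];z=d['z_map'];v,u=np.mgrid[:420,:560]
    c=np.stack([(u-K[0,2])/K[0,0]*z,(v-K[1,2])/K[1,1]*z,z],-1)
    return (c-d['t'])@d['R']
E
python3 - <<'E'
from m import *
a=np.load('s1.npz');b=np.load('b1.npz')
for n,d in(('s',a),('b',b)):
    P=cloud(d);im=d['image'].astype(int);ok=d['z_map']>0
    # strip: dark pixels, height .09-.13
    m=ok&(im.max(2)<70)&(P[...,2]>.09)&(P[...,2]<.13)
    box=np.zeros_like(m)
    if n=='s': box[170:240,160:265]=1
    else: box[215:310,290:320]=1
    q=P[m&box]; 
    c=q.mean(0);w,V=np.linalg.eigh(np.cov(q.T)); t=(q-c)@V[:,2]
    print(n,'strip',len(q),c,V[:,2],t.min(),t.max()); print(c+V[:,2]*t.min(),c+V[:,2]*t.max())
for n,d,pts in(('s',a,[(366,275),(366,270),(362,280),(302,263),(215,138),(171,181),(258,230),(170,179),(259,208),(240,153),(318,275)]),('b',b,[(312,175),(312,185),(312,195),(300,205),(306,212),(320,205),(318,217),(305,222),(312,290)])):
    for u,v in pts: print(n,u,v,world(d,u,v).round(4),d['image'][v,u])
for f,(x0,x1,y0,y1) in(('s1',(330,420,240,300)),('b1',(270,350,160,310))):
    i=cv2.imread(f'pics/{f}.png')[y0:y1,x0:x1];cv2.imwrite(f'pics/{f}c.png',cv2.resize(i,None,fx=4,fy=4,interpolation=2))
i=np.zeros((600,680,3),np.uint8);p=cv2.imread('pics/s1c.png');q=cv2.imread('pics/b1c.png');i[:240,:360]=p;i[:600,360:680]=q;cv2.imwrite('pics/c1.png',i)
E
```

```text
s strip 639 [0.49675727 0.09018302 0.11169393] [-0.04706052  0.99872458 -0.01829011] -0.1356014093812338 0.147002752197864
[ 0.50313874 -0.04524544  0.11417409] [0.48983924 0.23699828 0.10900523]
b strip 460 [0.49772943 0.12546384 0.11128593] [-0.04579214  0.9987737  -0.01881952] -0.1635579588240241 0.11260353753358969
[ 0.5052191  -0.03789355  0.11436402] [0.49257307 0.23792929 0.10916679]
s 366 275 [ 0.4534 -0.352   0.1582] [142  90  43]
s 366 270 [ 0.461  -0.3475  0.1637] [131  81  41]
s 362 280 [-0.0026 -0.4652  0.8004] [114  99  86]
s 302 263 [ 0.4739 -0.1902  0.0542] [75 46 28]
s 215 138 [0.6908 0.2371 0.0977] [188 126  70]
s 171 181 [0.4844 0.224  0.0977] [117 113 105]
s 258 230 [ 0.501  -0.0439  0.0541] [104 100  91]
s 170 179 [0.4835 0.2252 0.1051] [56 56 54]
s 259 208 [ 6.057e-01  2.580e-02 -5.000e-04] [217 205 193]
s 240 153 [0.6277 0.0983 0.1519] [ 37  76 187]
s 318 275 [-0.0108 -0.447   0.7998] [95 85 76]
b 312 175 [ 0.4612 -0.3338  0.1409] [84 57 31]
b 312 185 [ 0.4597 -0.3289  0.1077] [83 56 23]
b 312 195 [ 0.4573 -0.3348  0.0703] [111  96  80]
b 300 205 [ 0.4973 -0.314   0.0406] [138 116  82]
b 306 212 [ 0.4836 -0.181   0.0689] [157 152 140]
b 320 205 [ 0.4373 -0.2374  0.0717] [143 132 113]
b 318 217 [ 0.4478 -0.1646  0.0605] [138 135 121]
b 305 222 [0.4954 0.0011 0.114 ] [50 52 53]
b 312 290 [0.4873 0.2351 0.0639] [134 133 123]
```

View pics/c1.png

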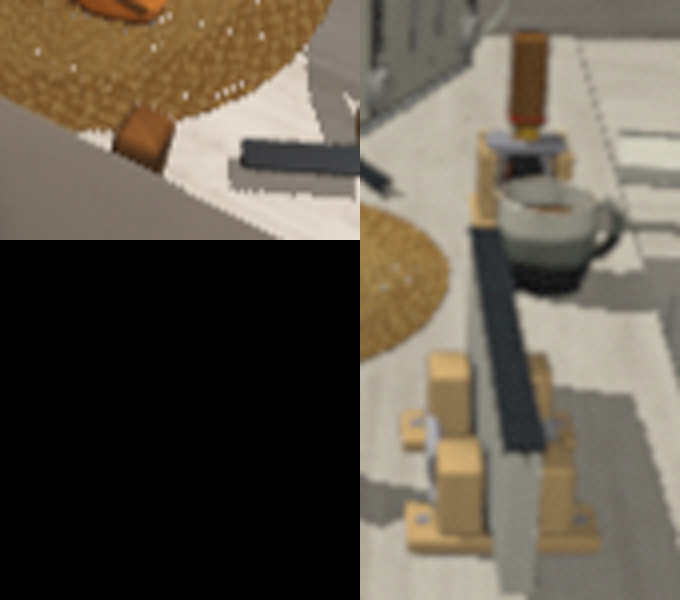

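Crop: the real roller hangs with its crown's long side along world x, the axle therefore along x, behind the mug. Check the dark overhead body before moving.

```bash
python3 - <<'E'
from m import *
a=np.load('s1.npz');P=cloud(a)
q=P[300:,240:][a['z_map'][300:,240:]>0]; q=q[q[:,2]>.3]
print(len(q),q.min(0),q.max(0),np.percentile(q,[5,50,95],axis=0))
b=np.load('b1.npz');P=cloud(b);q=P[b['z_map']>0]
for lo in(.25,.4,.6):
  r=q[(q[:,2]>lo)&(q[:,0]>.1)&(q[:,0]<.75)&(q[:,1]>-.6)&(q[:,1]<.5)];print(lo,len(r),r.min(0) if len(r) else 0,r.max(0) if len(r) else 0)
w=get_image('wrist');print(w['T_tool_cam'].round(3),w['intrinsics'])
E
```

```text
32017 [-0.08473235 -0.61768208  0.47877461] [ 0.30553771 -0.44551151  0.85530869] [[-0.07462025 -0.59559571  0.57575732]
 [-0.04547748 -0.4934775   0.81977456]
 [ 0.17546289 -0.4539534   0.84651366]]
0.25 14418 [ 0.10002846 -0.59999879  0.25006344] [0.74999326 0.34276703 0.69109435]
0.4 13724 [ 0.16176208 -0.59999879  0.47694393] [0.74999326 0.34276703 0.69109435]
0.6 2383 [ 0.16216693 -0.59999676  0.60001203] [0.71057379 0.06855739 0.69109435]
[[ 0.001 -0.966 -0.258  0.074]
 [ 1.     0.001  0.     0.001]
 [ 0.    -0.258  0.966 -0.181]
 [ 0.     0.     0.     1.   ]] [[297.50576236   0.         277.19224507]
 [  0.         297.50576236 209.89018124]
 [  0.           0.           1.        ]]
```

Call:
send_rows(
  series=[
    [0, 0, -6.41, 0, 0, -25, 100],
    [0, 0, -6.41, 0, 0, -25, 100],
    [0, 0, -6.41, 0, 0, -25, 100],
    [0, 0, 0, -12, -46, 0, 100],
    [0, 0, 0, -12, -46, 0, 100],
    [0, 0, 0, -12, -46, 0, 100],
    [0, 0, 0, -12, -46, 0, 100],
    [0, 0, 0, -12, -46, 0, 100],
    [0, 0, 0, -12, -46, 0, 100],
    [0, 0, 0, -12, -46, 0, 100],
    [0, 0, 0, -12, -46, 0, 100],
    [0, 0, 0, -12, -46, 0, 100],
    [0, 0, 0, -12, -46, 0, 100],
    [0, 0, 0, -12, -46, 0, 100],
    [0, 0, 0, -12, -46, 0, 100],
    [0, 0, 0, -12, -46, 0, 100],
    [0, 0, 0, -12, -46, 0, 100],
    [0, 0, 0, -12, -46, 0, 100],
    [0, 0, 0, -12, -46, 0, 100],
    [0, 0, 0, -12, -46, 0, 100],
  ],
)

```text
time_s: 2.15
position: [0.4097, -0.1941, 0.2786]
orientation: [0.0, 0.0, 1.0, 0.0]
wrist_force: [0.5, 0.1, -0.0]
grip_width: 0.092
gripper_force: 0.0
```

Call:
send_rows(
  series=[
    [0, 0, 0, -12, -46, 0, 100],
    [0, 0, 0, -12, -46, 0, 100],
    [0, 0, 0, -12, -46, 0, 100],
    [0, 0, 0, 0, 0, 0, 100],
    [0, 0, 0, 0, 0, 0, 100],
    [0, 0, 0, 0, 0, 0, 100],
  ],
)

```text
time_s: 2.75
position: [0.4454, -0.329, 0.2783]
orientation: [-0.0, -0.0, 1.0, 0.0]
wrist_force: [-0.4, 0.6, -0.3]
grip_width: 0.0916
gripper_force: 0.0
```

```bash
cat >> m.py <<'E'
from scipy.spatial.transform import Rotation as Ro
def wrist(f):
    s=observe();d=dict(get_image('wrist'));T=np.eye(4);q=s['orientation']
    T[:3,:3]=Ro.from_quat(q,scalar_first=True).as_matrix();T[:3,3]=s['position']
    W=T@d['T_tool_cam'];R=W[:3,:3].T;d['R']=R;d['t']=-R@W[:3,3]
    cv2.imwrite(f'pics/{f}.png',d['image'][:,:,::-1]);np.savez(f'{f}.npz',**d);return s,d
E
python3 - <<'E'
from m import *
s,d=wrist('w1');print(s['time_s'],s['position'],s['orientation'],s['q'],s['wrist_force'])
E
```

```text
2.75 [ 0.44535348 -0.32898322  0.27827914] [-3.61088243e-04 -7.17245044e-06  9.99999837e-01  4.42476223e-04] [-6.39126760e-01  1.77474950e-01  1.69890475e+00  2.92970751e-04
  1.26632047e+00 -2.21002542e+00] [-0.38548014  0.64459049 -0.34403071]
```

View pics/w1.png

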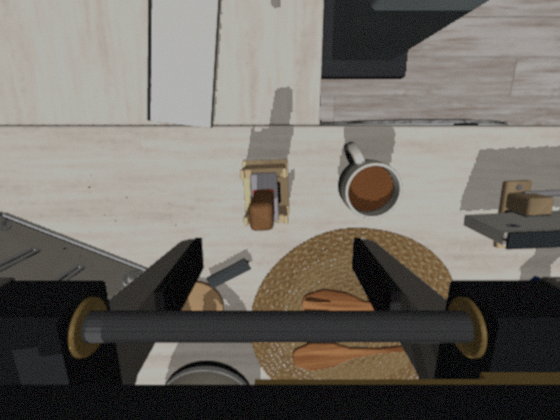

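Wrist: rest at about (266,190), handle top at (262,200–228), mug at (370,187), the shelf's loose end at (500–560,220–245). Now measure rest and handle by depth.

```bash
python3 - <<'E'
from m import *
d=np.load('w1.npz');P=cloud(d);im=d['image'].astype(int)
sub=P[150:235,235:300].reshape(-1,3);c=im[150:235,235:300].reshape(-1,3)
def rect(q,n):
    r=cv2.minAreaRect((q[:,:2]*1000).astype(np.float32));print(n,len(q),'z',np.median(q[:,2]).round(4),r)
    print('  med',np.median(q,0),q.min(0),q.max(0))
rect(sub[(sub[:,2]>.158)&(sub[:,2]<.17)],'handle top')
rect(sub[(sub[:,2]>.1)&(sub[:,2]<.15)],'handle side')
rect(sub[(sub[:,2]>.052)&(sub[:,2]<.075)],'cheeks+crown')
m=(sub[:,2]>.055)&(sub[:,2]<.08)&(c[:,0]-c[:,2]>25);rect(sub[m],'wood tops')
m=(sub[:,2]>.062)&(sub[:,2]<.08)&(abs(c[:,0]-c[:,2])<20);rect(sub[m],'crown')
rect(sub[(sub[:,2]>.012)&(sub[:,2]<.055)],'cheek low')
rect(sub[(sub[:,2]>.012)&(sub[:,2]<.18)],'all')
s=P[200:260,460:560].reshape(-1,3);rect(s[(s[:,2]>.1)&(s[:,2]<.125)],'strip')
i=cv2.imread('pics/w1.png')[140:260,220:320];cv2.imwrite('pics/w1c.png',cv2.resize(i,None,fx=5,fy=5,interpolation=2))
E
```

```text
handle top 613 z 0.1614 ((458.1094055175781, -343.8398132324219), (29.4000301361084, 25.127653121948242), 0.3413221836090088)
  med [ 0.45757864 -0.3436904   0.16136292] [ 0.44343281 -0.35642023  0.15800866] [ 0.47279168 -0.33123927  0.16373884]
handle side 209 z 0.126 ((450.6513977050781, -337.6832275390625), (33.94605255126953, 15.985757827758789), 47.924163818359375)
  med [ 0.44313102 -0.34155142  0.12598876] [ 0.44229284 -0.35563772  0.10035062] [ 0.46795805 -0.33044099  0.14997826]
cheeks+crown 1091 z 0.0682 ((458.506591796875, -344.0542907714844), (78.62739562988281, 61.6635627746582), 2.7139344215393066)
  med [ 0.43458846 -0.34012786  0.06821886] [ 0.4180899  -0.37626537  0.0520144 ] [ 0.49787879 -0.31166538  0.07228207]
wood tops 478 z 0.0605 ((458.52789306640625, -344.17437744140625), (78.48490142822266, 61.635826110839844), 2.508056402206421)
  med [ 0.42555178 -0.34038316  0.06049112] [ 0.4180899  -0.37626537  0.05549906] [ 0.49787879 -0.31306341  0.0690765 ]
crown 568 z 0.0698 ((457.8285827636719, -343.76397705078125), (65.84903717041016, 35.86267852783203), 2.6675925254821777)
  med [ 0.43880855 -0.34015554  0.06983037] [ 0.42437484 -0.36279167  0.06586253] [ 0.49005021 -0.32555821  0.07228207]
cheek low 289 z 0.037 ((453.0732421875, -343.44207763671875), (67.98701477050781, 60.76778030395508), 2.1347861289978027)
  med [ 0.44311066 -0.32552357  0.03699607] [ 0.41819905 -0.37503117  0.0120444 ] [ 0.48636015 -0.31181301  0.0549071 ]
all 2339 z 0.0702 ((458.4501953125, -344.0185852050781), (78.77156066894531, 61.67219924926758), 2.7792813777923584)
  med [ 0.44447363 -0.34153251  0.0702116 ] [ 0.4180899  -0.37626537  0.0120444 ] [ 0.49787879 -0.31166538  0.16373884]
strip 1061 z 0.1129 ((501.5111083984375, -5.013465881347656), (23.088970184326172, 72.06534576416016), 2.240060806274414)
  med [ 0.50095899 -0.01158189  0.11287777] [ 0.48952097 -0.04133176  0.10000732] [0.51425433 0.03062124 0.11552908]
```

View pics/w1c.png

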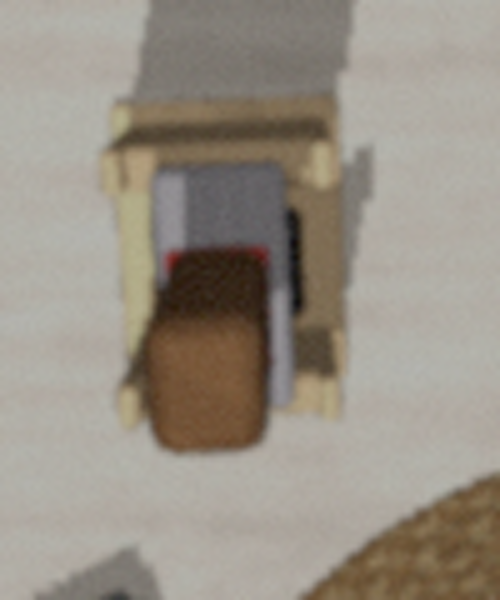

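Crop: crown lies squarely in the rest, centred (458,-344) mm, yaw ≈ +2.6°; sizes match (66×36 crown, top at 161 mm). Shelf yaw is ≈ +2.5°. Grasping.

Call:
send_rows(
  series=[
    [0, 0, 0, -12.6, -15, 20, 100],
    [0, 0, -2.6, 0, 0, 20, 100],
    [0, 0, 0, 0, 0, 35, 100],
    [0, 0, 0, 0, 0, 35, 100],
    [0, 0, 0, 0, 0, 30, 100],
    [0, 0, 0, 0, 0, 15, 100],
    [0, 0, 0, 0, 0, 0, 100],
    [0, 0, 0, 0, 0, 0, 0],
    [0, 0, 0, 0, 0, 0, 0],
    [0, 0, 0, 0, 0, 0, 0],
    [0, 0, 0, 0, 0, 0, 0],
    [0, 0, 0, 0, 0, 0, 0],
    [0, 0, 0, 0, 0, 0, 0],
    [0, 0, 0, 0, 0, 0, 0],
  ],
  force=55,
)

```text
time_s: 4.2
position: [0.4584, -0.345, 0.1236]
orientation: [0.0, -0.023, 1.0, -0.0]
wrist_force: [0.5, -0.3, -0.1]
grip_width: 0.0381
gripper_force: 0.0
```

Call:
send_rows(
  series=[
    [0, 0, 0, 0, 0, 0, 0],
    [0, 0, 0, 0, 0, 0, 0],
    [0, 0, 0, 0, 0, 0, 0],
    [0, 0, 0, 0, 0, 0, 0],
    [0, 0, 0, 0, 0, 0, 0],
  ],
)

```text
time_s: 4.7
position: [0.4584, -0.345, 0.1235]
orientation: [-0.0, -0.023, 1.0, -0.0]
wrist_force: [0.0, -0.9, -1.4]
grip_width: 0.0253
gripper_force: 54.9
```

Call:
send_rows(
  series=[
    [0, 0, 0, 0, 0, -10, 0],
    [0, 0, 0, 0, 0, -25, 0],
    [0, 0, 0, 0, 0, -30, 0],
    [0, 0, 0, 0, 0, -30, 0],
    [0, 0, 0, 0, 0, -25, 0],
    [0, 0, 0, 0, 0, -10, 0],
    [0, 0, 0, 0, 15, 0, 0],
    [0, 0, 0, -4, 30, 0, 0],
    [0, 0, 0, -5, 40, 0, 0],
    [0, 0, 0, -5, 45, 0, 0],
    [0, 0, 0, -5, 45, 0, 0],
    [0, 0, 0, -5, 45, 0, 0],
    [0, 0, 0, -5, 45, 0, 0],
    [0, 0, 0, -5, 45, 0, 0],
    [0, 0, 0, -5, 45, 0, 0],
    [0, 0, 0, -5, 45, 0, 0],
    [0, 0, 0, -5, 45, 0, 0],
    [0, 0, 0, -5, 45, 0, 0],
    [0, 0, 0, -5, 35, 0, 0],
    [0, 0, 0, 0, 20, 0, 0],
  ],
)

```text
time_s: 6.7
position: [0.4911, 0.2051, 0.2519]
orientation: [-0.001, -0.024, 1.0, 0.0]
wrist_force: [-0.8, -0.7, -3.3]
grip_width: 0.0257
gripper_force: 54.9
```

Call:
send_rows(
  series=[
    [0, 0, 0, 0, 20, 0, 0],
    [0, 0, 0, 0, 10, 0, 0],
    [0, 0, 0, 0, 0, 0, 0],
    [0, 0, 0, 0, 0, 0, 0],
    [0, 0, 0, 0, 0, 0, 0],
  ],
)

```text
time_s: 7.2
position: [0.4911, 0.2312, 0.2533]
orientation: [-0.0, -0.022, 1.0, -0.0]
wrist_force: [-0.4, -0.3, -3.3]
grip_width: 0.0256
gripper_force: 54.9
```

```bash
python3 - <<'E'
from m import *
s,d=wrist('w2');print(s['time_s'],s['position'],s['orientation'],s['wrist_force'])
b=save('side','b2')
i=np.hstack([cv2.imread('pics/w2.png')[:,:],cv2.imread('pics/b2.png')]);cv2.imwrite('pics/c2.png',cv2.resize(i,(800,300)))
P=cloud(d);im=d['image'].astype(int)
m=(P[...,2]>.1)&(P[...,2]<.125)&(im.max(2)<75)&(P[...,0]>.46)&(P[...,0]<.53)&(P[...,1]>-.06)&(P[...,1]<.25)
q=P[m];v,u=np.nonzero(m);print(len(q),u.min(),u.max(),v.min(),v.max())
for y in np.arange(-.04,.24,.028):
    r=q[abs(q[:,1]-y)<.007]
    if len(r)>5:print(y.round(3),len(r),np.percentile(r[:,0],[3,50,97]).round(4),np.median(r[:,2]).round(4))
E
```

```text
7.2 [0.49113923 0.23117118 0.2533214 ] [-2.43244250e-04 -2.22217372e-02  9.99753002e-01 -2.65657197e-04] [-0.39104906 -0.3168091  -3.32283926]
4055 31 253 189 208
-0.04 89 [0.4951 0.5042 0.5132] 0.1128
-0.012 228 [0.4928 0.5018 0.5119] 0.113
0.016 240 [0.4905 0.5004 0.5109] 0.1129
0.044 241 [0.4894 0.4993 0.5095] 0.1127
0.072 241 [0.4882 0.4982 0.5077] 0.1122
0.1 237 [0.487  0.497  0.5067] 0.1113
0.128 234 [0.4857 0.4953 0.5053] 0.111
0.156 237 [0.4844 0.4939 0.5039] 0.1107
0.184 234 [0.4834 0.4928 0.5029] 0.1104
0.212 25 [0.4821 0.495  0.502 ] 0.1097
```

View pics/c2.png

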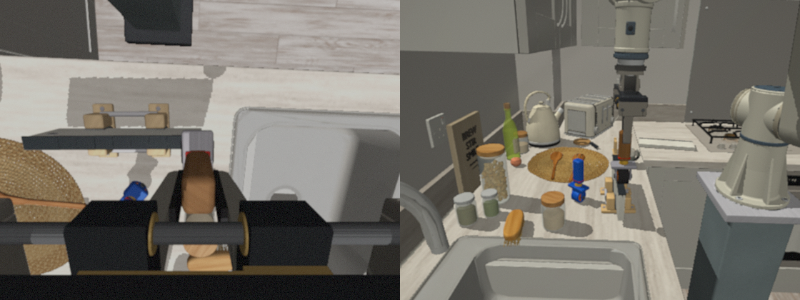

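Call:
send_rows(
  series=[
    [0, 0, 0, 0, -5, 10, 0],
    [0, 0, 0, 0, 0, 12, 0],
    [0, 0, 0, 0, 0, 5, 0],
    [0, 0, 0, 0, 0, 2, 0],
    [0, 0, 0, 0, 0, 2, 0],
    [0, 0, 0, 0, 0, 2, 0],
    [0, 0, 0, 0, 0, 0, 0],
  ],
)

```text
time_s: 8.0
position: [0.4916, 0.2273, 0.2207]
orientation: [0.0, -0.023, 1.0, 0.0]
wrist_force: [0.2, -0.6, -2.0]
grip_width: 0.0257
gripper_force: 54.9
```

Call:
send_rows(
  series=[
    [0, 0, 0, 0, 0, 2, 0],
    [0, 0, 0, 0, 0, 2, 0],
    [0, 0, 0, 0, 0, 0, 0],
  ],
)

```text
time_s: 8.3
position: [0.4917, 0.2274, 0.2169]
orientation: [0.0, -0.023, 1.0, 0.0]
wrist_force: [-1.7, 1.3, 4.1]
grip_width: 0.0257
gripper_force: 54.9
```

Call:
send_rows(
  series=[
    [0, 0, 0, 0, 0, 2, 0],
    [0, 0, 0, 0, 0, 2, 0],
    [0, 0, 0, 0, 0, 2, 0],
    [0, 0, 0, 0, 0, 0, 0],
  ],
)

```text
time_s: 8.7
position: [0.4921, 0.2277, 0.2116]
orientation: [0.001, -0.023, 1.0, 0.001]
wrist_force: [-2.7, 1.1, 11.0]
grip_width: 0.0256
gripper_force: 54.9
```

Call:
send_rows(
  series=[
    [0, 0, 0, 0, 0, 2, 0],
    [0, 0, 0, 0, 0, 2, 0],
    [0, 0, 0, 0, 0, 0, 0],
    [0, 0, 0, 0, 0, 0, 0],
  ],
)

```text
time_s: 9.1
position: [0.4923, 0.2281, 0.2084]
orientation: [0.001, -0.022, 1.0, 0.001]
wrist_force: [-4.2, 1.6, 14.6]
grip_width: 0.0255
gripper_force: 54.9
```

Call:
send_rows(
  series=[
    [0, 0, 0, 0, 0, 1.2, 0],
    [0, 0, 0, 0, -2, 0, 0],
    [0, 0, 0, 0, -4, -0.6, 0],
    [0, 0, 0, 0, -4, -0.7, 0],
    [0, 0, 0, 0, -4, -0.7, 0],
    [0, 0, 0, 0, 0, 0, 0],
  ],
)

```text
time_s: 9.7
position: [0.4932, 0.214, 0.2098]
orientation: [0.001, -0.022, 1.0, 0.001]
wrist_force: [-4.0, 1.5, 17.3]
grip_width: 0.0258
gripper_force: 55.0
```

Call:
send_rows(
  series=[
    [0, 0, 0, 0.5, -4, -0.6, 0],
    [0, 0, 0, 0.5, -4, -0.6, 0],
    [0, 0, 0, 0.5, -4, -0.6, 0],
    [0, 0, 0, 0, -4, -0.6, 0],
    [0, 0, 0, 0, 0, 0, 0],
  ],
)

```text
time_s: 10.2
position: [0.4933, 0.198, 0.2124]
orientation: [0.002, -0.022, 1.0, 0.001]
wrist_force: [-2.4, 1.8, 17.9]
grip_width: 0.026
gripper_force: 55.0
```

Call:
send_rows(
  series=[
    [0, 0, 0, 0.3, -4, -0.6, 0],
    [0, 0, 0, 0.3, -4, -0.5, 0],
    [0, 0, 0, 0.3, -4, -0.5, 0],
    [0, 0, 0, 0, -4, -0.5, 0],
    [0, 0, 0, 0, 0, 0, 0],
  ],
)

```text
time_s: 10.7
position: [0.4936, 0.1819, 0.2146]
orientation: [0.003, -0.022, 1.0, 0.001]
wrist_force: [-0.9, 2.0, 16.3]
grip_width: 0.0259
gripper_force: 55.0
```

Call:
send_rows(
  series=[
    [0, 0, 0, 0.3, -4, -0.3, 0],
    [0, 0, 0, 0, -4, -0.3, 0],
    [0, 0, 0, 0.3, -4, -0.4, 0],
    [0, 0, 0, 0, -4, -0.3, 0],
    [0, 0, 0, 0, 0, 0, 0],
  ],
)

```text
time_s: 11.2
position: [0.4942, 0.1666, 0.2164]
orientation: [0.003, -0.022, 1.0, 0.002]
wrist_force: [-1.5, 5.3, 19.6]
grip_width: 0.0256
gripper_force: 55.0
```

Call:
send_rows(
  series=[
    [0, 0, 0, 0.3, -4, -0.5, 0],
    [0, 0, 0, 0.3, -4, -0.4, 0],
    [0, 0, 0, 0, -4, -0.4, 0],
    [0, 0, 0, 0, -4, -0.4, 0],
    [0, 0, 0, 0, 0, 0, 0],
  ],
)

```text
time_s: 11.7
position: [0.4945, 0.1497, 0.2178]
orientation: [0.004, -0.023, 1.0, 0.001]
wrist_force: [0.6, 1.1, 16.7]
grip_width: 0.0255
gripper_force: 55.0
```

Call:
send_rows(
  series=[
    [0, 0, 0, 0.3, -4, -0.2, 0],
    [0, 0, 0, 0, -4, -0.2, 0],
    [0, 0, 0, 0, -4, -0.2, 0],
    [0, 0, 0, 0, -4, -0.2, 0],
    [0, 0, 0, 0, 0, 0, 0],
  ],
)

```text
time_s: 12.2
position: [0.4953, 0.1346, 0.219]
orientation: [0.004, -0.022, 1.0, 0.002]
wrist_force: [-0.5, 5.5, 19.7]
grip_width: 0.0258
gripper_force: 55.0
```

Call:
send_rows(
  series=[
    [0, 0, 0, 0, -4, -0.3, 0],
    [0, 0, 0, 0, -4, -0.2, 0],
    [0, 0, 0, 0, -4, -0.2, 0],
    [0, 0, 0, 0, 0, 0, 0],
  ],
)

```text
time_s: 12.6
position: [0.4957, 0.1214, 0.2193]
orientation: [0.004, -0.023, 1.0, 0.001]
wrist_force: [0.9, 0.5, 16.8]
grip_width: 0.0254
gripper_force: 55.0
```

Call:
send_rows(
  series=[
    [0, 0, 0, 0, -4, -0.1, 0],
    [0, 0, 0, 0, -4, -0.1, 0],
    [0, 0, 0, 0, -4, -0.1, 0],
    [0, 0, 0, 0, 0, 0, 0],
  ],
)

```text
time_s: 13.0
position: [0.4962, 0.1094, 0.2196]
orientation: [0.004, -0.022, 1.0, 0.001]
wrist_force: [1.2, -0.3, 17.7]
grip_width: 0.0255
gripper_force: 55.0
```

Call:
send_rows(
  series=[
    [0, 0, 0, 0, -4, 0, 0],
    [0, 0, 0, 0, -4, 0, 0],
    [0, 0, 0, 0, -4, 0, 0],
    [0, 0, 0, 0, 0, 0, 0],
  ],
)

```text
time_s: 13.4
position: [0.4967, 0.0975, 0.2196]
orientation: [0.004, -0.023, 1.0, 0.001]
wrist_force: [0.2, 0.1, 17.1]
grip_width: 0.0255
gripper_force: 55.0
```

Call:
send_rows(
  series=[
    [0, 0, 0, 0, -4, 0, 0],
    [0, 0, 0, 0, -4, 0, 0],
    [0, 0, 0, 0, -4, 0.1, 0],
    [0, 0, 0, 0, 0, 0, 0],
  ],
)

```text
time_s: 13.8
position: [0.4973, 0.0851, 0.2195]
orientation: [0.004, -0.023, 1.0, 0.0]
wrist_force: [0.6, 0.5, 17.8]
grip_width: 0.0256
gripper_force: 55.0
```

Call:
send_rows(
  series=[
    [0, 0, 0, 0, -4, 0, 0],
    [0, 0, 0, 0, -4, 0.1, 0],
    [0, 0, 0, 0, -4, 0.1, 0],
    [0, 0, 0, 0, 0, 0, 0],
  ],
)

```text
time_s: 14.2
position: [0.4977, 0.0745, 0.219]
orientation: [0.004, -0.022, 1.0, 0.002]
wrist_force: [0.3, 6.9, 14.5]
grip_width: 0.0256
gripper_force: 55.0
```

Call:
send_rows(
  series=[
    [0, 0, 0, 0, -4, 0, 0],
    [0, 0, 0, 0, -4, 0, 0],
    [0, 0, 0, 0, 0, 0, 0],
  ],
)

```text
time_s: 14.5
position: [0.4981, 0.0651, 0.219]
orientation: [0.004, -0.023, 1.0, 0.0]
wrist_force: [0.3, 1.1, 15.6]
grip_width: 0.0257
gripper_force: 55.0
```

Call:
send_rows(
  series=[
    [0, 0, 0, 0, -3, 0.4, 0],
    [0, 0, 0, 0, -4, 0.3, 0],
    [0, 0, 0, 0, -4, 0.2, 0],
    [0, 0, 0, 0, 0, 0, 0],
  ],
)

```text
time_s: 14.9
position: [0.4987, 0.0538, 0.2182]
orientation: [0.004, -0.023, 1.0, -0.0]
wrist_force: [0.3, -1.0, 16.8]
grip_width: 0.0256
gripper_force: 55.0
```

Call:
send_rows(
  series=[
    [0, 0, 0, 0, -4, 0.3, 0],
    [0, 0, 0, 0, -4, 0.3, 0],
    [0, 0, 0, 0, -4, 0.2, 0],
    [0, 0, 0, 0, 0, 0, 0],
  ],
)

```text
time_s: 15.3
position: [0.499, 0.043, 0.2171]
orientation: [0.003, -0.022, 1.0, 0.001]
wrist_force: [1.2, 4.3, 14.0]
grip_width: 0.0259
gripper_force: 55.0
```

Call:
send_rows(
  series=[
    [0, 0, 0, 0, -4, 0.4, 0],
    [0, 0, 0, 0, -4, 0.4, 0],
    [0, 0, 0, 0, -4, 0.5, 0],
    [0, 0, 0, 0, 0, 0, 0],
  ],
)

```text
time_s: 15.7
position: [0.4998, 0.0296, 0.2161]
orientation: [0.004, -0.023, 1.0, -0.0]
wrist_force: [0.8, -1.1, 18.0]
grip_width: 0.0256
gripper_force: 55.0
```

Call:
send_rows(
  series=[
    [0, 0, 0, 0, -4, 0.4, 0],
    [0, 0, 0, 0, -4, 0.4, 0],
    [0, 0, 0, 0, -4, 0.4, 0],
    [0, 0, 0, 0, 0, 0, 0],
  ],
)

```text
time_s: 16.1
position: [0.5002, 0.0185, 0.2146]
orientation: [0.003, -0.022, 1.0, 0.001]
wrist_force: [1.2, 3.3, 14.8]
grip_width: 0.026
gripper_force: 55.0
```

Call:
send_rows(
  series=[
    [0, 0, 0, 0, -4, 0.6, 0],
    [0, 0, 0, 0, -4, 0.7, 0],
    [0, 0, 0, 0, -4, 0.7, 0],
    [0, 0, 0, 0, 0, 0, 0],
  ],
)

```text
time_s: 16.5
position: [0.5008, 0.0056, 0.2129]
orientation: [0.004, -0.023, 1.0, -0.0]
wrist_force: [1.0, -0.8, 17.3]
grip_width: 0.0253
gripper_force: 55.0
```

Call:
send_rows(
  series=[
    [0, 0, 0, 0, -4, 0.6, 0],
    [0, 0, 0, 0, -4, 0.6, 0],
    [0, 0, 0, 0, -4, 0.6, 0],
    [0, 0, 0, 0, 0, 0, 0],
  ],
)

```text
time_s: 16.9
position: [0.5014, -0.0068, 0.2112]
orientation: [0.004, -0.023, 1.0, -0.001]
wrist_force: [0.9, -0.9, 16.8]
grip_width: 0.0258
gripper_force: 55.0
```

Call:
send_rows(
  series=[
    [0, 0, 0, 0, -4, 0.7, 0],
    [0, 0, 0, 0, -4, 0.7, 0],
    [0, 0, 0, 0, -4, 0.7, 0],
    [0, 0, 0, 0, 0, 0, 0],
  ],
)

```text
time_s: 17.3
position: [0.5018, -0.0176, 0.2087]
orientation: [0.003, -0.022, 1.0, 0.0]
wrist_force: [0.0, 3.4, 14.7]
grip_width: 0.0254
gripper_force: 55.0
```

Call:
send_rows(
  series=[
    [0, 0, 0, 0, -4, 1.1, 0],
    [0, 0, 0, 0, -4, 1.2, 0],
    [0, 0, 0, 0, -4, 1.2, 0],
    [0, 0, 0, 0, 0, 0, 0],
  ],
)

```text
time_s: 17.7
position: [0.5026, -0.031, 0.2056]
orientation: [0.004, -0.023, 1.0, -0.001]
wrist_force: [1.0, -3.7, 19.8]
grip_width: 0.0257
gripper_force: 55.0
```

Call:
send_rows(
  series=[
    [0, 0, 0, 0, -3, 0.3, 0],
    [0, 0, 0, 0, -3, 0.3, 0],
    [0, 0, 0, 0, 0, 0, 0],
  ],
)

```text
time_s: 18.0
position: [0.5029, -0.037, 0.2051]
orientation: [0.004, -0.023, 1.0, -0.001]
wrist_force: [-0.1, -2.5, 17.8]
grip_width: 0.0258
gripper_force: 55.0
```

Call:
send_rows(
  series=[
    [0, 0, 0, 0, 0, -5, 0],
    [0, 0, 0, 0, 0, -10, 0],
    [0, 0, 0, 0, 0, -15, 0],
    [0, 0, 0, 0, 0, -15, 0],
    [0, 0, 0, 0, 0, -5, 0],
    [0, 0, 0, 0, -20, 0, 0],
    [0, 0, 0, 0, -40, 0, 0],
    [0, 0, 0, 0, -40, 0, 0],
    [0, 0, 0, 0, -20, 0, 0],
    [0, 0, 0, 0, 0, 0, 0],
    [0, 0, 0, 0, 0, 0, 0],
    [0, 0, 0, 0, 0, 0, 0],
  ],
)

```text
time_s: 19.2
position: [0.5047, -0.1547, 0.2517]
orientation: [-0.0, -0.023, 1.0, 0.0]
wrist_force: [0.4, -0.2, -3.6]
grip_width: 0.0257
gripper_force: 55.0
```

```bash
python3 - <<'E'
from m import *
s,d=wrist('w3');print(s['time_s'],s['position'],s['orientation'],s['wrist_force'])
b=save('side','b3');a=save('scene','s3')
i=[cv2.resize(cv2.imread('pics/b3.png')[205:320,270:345],None,fx=5,fy=5,interpolation=2),cv2.resize(cv2.imread('pics/s3.png')[165:245,155:268],None,fx=3.5,fy=3.5,interpolation=2)]
o=np.zeros((580,790,3),np.uint8);o[:575,:375]=i[0][:575];h,w=i[1].shape[:2];o[:h,380:380+w]=i[1];cv2.imwrite('pics/c3.png',o)
for n,d in(('w1',np.load('w1.npz')),('w2',np.load('w2.npz')),('w',d),('s1',np.load('s1.npz')),('s',a),('b1',np.load('b1.npz')),('b',b)):
  P=cloud(d);im=d['image'].astype(int)
  m=(P[...,2]>.1)&(P[...,2]<.125)&(im.max(2)<80)&(P[...,0]>.47)&(P[...,0]<.53)
  q=P[m];o=[]
  for k in range(10):
    y=.0975+.126-.028*k;r=q[abs(q[:,1]-y)<.008]
    o.append(round(np.median(r[:,2])*1000,1) if len(r)>8 else None)
  print(n,o)
E
```

```text
19.2 [ 0.50466793 -0.15474951  0.25170462] [-3.97699713e-04 -2.28131298e-02  9.99739618e-01  3.13687051e-04] [ 0.40933326 -0.15501471 -3.58808464]
w1 [None, None, None, None, None, None, None, np.float64(112.7), np.float64(113.3), np.float64(112.8)]
w2 [None, np.float64(109.9), np.float64(110.6), np.float64(110.8), np.float64(111.1), np.float64(111.7), np.float64(112.6), np.float64(112.8), np.float64(113.2), np.float64(112.7)]
w [None, None, np.float64(109.1), np.float64(109.1), np.float64(109.1), np.float64(109.1), np.float64(109.0), np.float64(109.2), np.float64(109.0), np.float64(109.0)]
s1 [np.float64(109.0), np.float64(110.1), np.float64(110.9), np.float64(111.0), np.float64(111.4), np.float64(111.7), np.float64(113.0), np.float64(113.1), np.float64(113.5), np.float64(113.4)]
s [np.float64(108.3), np.float64(109.0), np.float64(109.1), np.float64(109.6), np.float64(109.2), np.float64(109.6), np.float64(109.3), np.float64(109.4), np.float64(109.3), np.float64(109.4)]
b1 [np.float64(109.5), np.float64(110.1), np.float64(110.8), np.float64(111.1), np.float64(111.3), np.float64(112.2), np.float64(113.2), np.float64(113.3), np.float64(113.8), np.float64(113.1)]
b [np.float64(108.9), np.float64(108.9), np.float64(109.2), np.float64(109.2), np.float64(109.7), np.float64(109.4), np.float64(109.4), np.float64(109.5), np.float64(109.3), np.float64(109.3)]
```

View pics/c3.png

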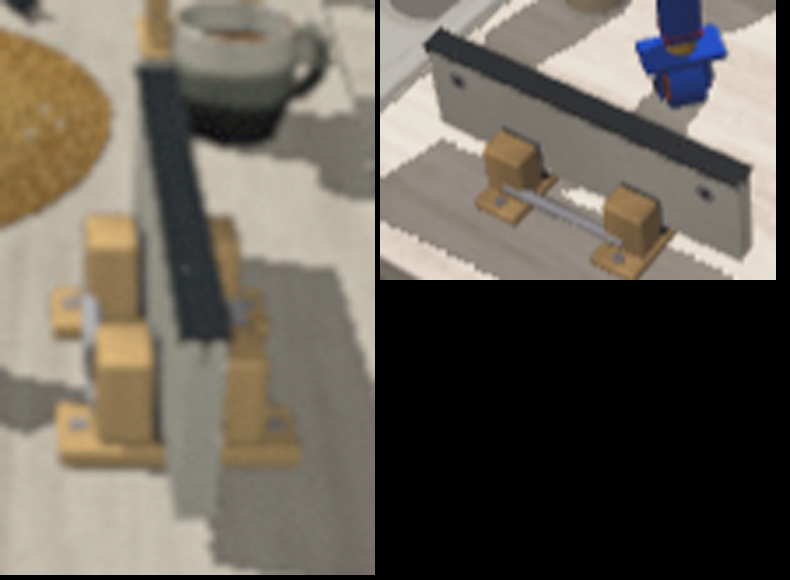

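Both crops show the strip lying evenly on the shelf, and the wrist depth gives 109.0–109.2 mm along it. Now check whether the roller slipped in the grip.

```bash
python3 - <<'E'
from m import *
for f in('w2','w3'):
    d=np.load(f+'.npz');K=d['intrinsics'];z=d['z_map'];v,u=np.mgrid[:420,:560]
    c=np.stack([(u-K[0,2])/K[0,0]*z,(v-K[1,2])/K[1,1]*z,z],-1);T=d['T_tool_cam'];t=(c@T[:3,:3].T+T[:3,3])*1000
    s=t[180:345,230:330].reshape(-1,3)
    cr=s[(s[:,2]>45)&(s[:,2]<60)&(abs(s[:,1])<25)&(abs(s[:,0])<50)];h=s[(s[:,2]>-46)&(s[:,2]<-30)&(abs(s[:,1])<18)&(abs(s[:,0])<25)]
    print(f,'crown',len(cr),cr.min(0),cr.max(0),np.polyfit(cr[:,0],cr[:,2],1),np.median(cr,0),'top',len(h),h.min(0) if len(h) else 0,h.max(0) if len(h) else 0)
E
```

```text
w2 crown 1403 [-12.08717817 -16.39828409  51.29773109] [33.5506352  19.61733049 59.03851685] [4.58767749e-03 5.36094000e+01] [21.08222556  1.101433   53.53086205] top 2909 [-15.3708007  -17.98160347 -45.95396454] [ 15.68558463  17.99520646 -30.02383801]
w3 crown 1404 [-12.52497691 -16.12301694  51.30832006] [33.73009977 19.86759668 59.0874014 ] [-1.82225292e-03  5.35813798e+01] [21.55057998  1.90298251 53.39998358] top 2905 [-15.40627339 -17.97869489 -45.94265749] [ 15.63411001  17.98857515 -30.00987562]
```

Call:
send_rows(
  series=[
    [0, 0, 0, 4.9, -15, 0, 0],
    [0, 0, 0, 10, -35, 0, 0],
    [0, 0, 0, 12, -40, 0, 0],
    [0, 0, 0, 12, -40, 0, 0],
    [0, 0, 0, 10, -35, 0, 0],
    [0, 0, 0, 6, -23, 0, 0],
    [0, 0, 0, 0, 0, 0, 0],
    [0, 0, 0, 0, 0, 0, 0],
    [0, 0, 0, 0, 0, 0, 0],
  ],
)

```text
time_s: 20.25
position: [0.4586, -0.3453, 0.2521]
orientation: [-0.0, -0.023, 1.0, 0.0]
wrist_force: [-0.3, 0.3, -3.1]
grip_width: 0.0258
gripper_force: 55.0
```

Call:
send_rows(
  series=[
    [0, 0, 0, 0, 0, 10, 0],
    [0, 0, 0, 0, 0, 25, 0],
    [0, 0, 0, 0, 0, 25, 0],
    [0, 0, 0, 0, 0, 20, 0],
    [0, 0, 0, 0, 0, 15, 0],
    [0, 0, 0, 0, 0, 10, 0],
    [0, 0, 0, 0, 0, 8, 0],
    [0, 0, 0, 0, 0, 6, 0],
    [0, 0, 0, 0, 0, 4, 0],
    [0, 0, 0, 0, 0, 2, 0],
    [0, 0, 0, 0, 0, 0, 0],
    [0, 0, 0, 0, 0, 0, 0],
  ],
)

```text
time_s: 21.45
position: [0.4588, -0.3462, 0.1276]
orientation: [0.0, -0.023, 1.0, -0.0]
wrist_force: [0.3, 0.5, -2.4]
grip_width: 0.0258
gripper_force: 55.0
```

Call:
send_rows(
  series=[
    [0, 0, 0, 0, 0, 2, 0],
    [0, 0, 0, 0, 0, 1.5, 0],
    [0, 0, 0, 0, 0, 0, 0],
    [0, 0, 0, 0, 0, 0, 0],
  ],
)

```text
time_s: 21.85
position: [0.4586, -0.3459, 0.1237]
orientation: [-0.0, -0.023, 1.0, 0.0]
wrist_force: [-0.4, 0.4, -4.0]
grip_width: 0.0257
gripper_force: 55.0
```

Call:
send_rows(
  series=[
    [0, 0, 0, 0, 0, 0.4, 0],
    [0, 0, 0, 0, 0, 0.3, 0],
    [0, 0, 0, 0, 0, 0, 0],
  ],
)

```text
time_s: 22.15
position: [0.4587, -0.346, 0.1234]
orientation: [0.0, -0.023, 1.0, -0.0]
wrist_force: [-2.0, -0.4, 3.2]
grip_width: 0.0257
gripper_force: 55.0
```

Seated (force reversed). Release slowly and retreat upwards.

Call:
send_rows(
  series=[
    [0, 0, 0, 0, 0, 0, 40],
    [0, 0, 0, 0, 0, 0, 60],
    [0, 0, 0, 0, 0, 0, 80],
    [0, 0, 0, 0, 0, 0, 100],
    [0, 0, 0, 0, 0, 0, 100],
    [0, 0, 0, 0, 0, 0, 100],
    [0, 0, 0, 0, 0, 0, 100],
    [0, 0, 0, 0, 0, 0, 100],
    [0, 0, 0, 0, 0, 0, 100],
    [0, 0, 0, 0, 0, 0, 100],
    [0, 0, 0, 0, 0, 0, 100],
  ],
)

```text
time_s: 23.25
position: [0.4586, -0.3459, 0.123]
orientation: [-0.0, -0.023, 1.0, -0.0]
wrist_force: [0.0, -0.5, -0.3]
grip_width: 0.0923
gripper_force: 0.0
```

Call:
send_rows(
  series=[
    [0, 0, 0, 0, 0, -10, 100],
    [0, 0, 0, 0, 0, -25, 100],
    [0, 0, 0, 0, 0, -40, 100],
    [0, 0, 0, 0, 0, -40, 100],
    [0, 0, 0, 0, 0, -40, 100],
    [0, 0, 0, 0, 0, 0, 100],
    [0, 0, 0, 0, 0, 0, 100],
    [0, 0, 0, 0, 0, 0, 100],
  ],
)

```text
time_s: 24.05
position: [0.458, -0.3455, 0.2771]
orientation: [-0.001, -0.023, 1.0, 0.0]
wrist_force: [0.8, -0.3, -0.2]
grip_width: 0.0918
gripper_force: 0.0
```

```bash
python3 - <<'E'
from m import *
s,d=wrist('w4');print(s['time_s'],s['position'],s['grip_width'])
b=save('side','b4')
P=cloud(d);im=d['image'].astype(int)
q=P[140:290,200:340].reshape(-1,3);c=im[140:290,200:340].reshape(-1,3);near=np.hypot(q[:,0]-.458,q[:,1]+.344)<.06
for n,m in(('top',(q[:,2]>.158)&(q[:,2]<.17)&near),('crown',(q[:,2]>.062)&(q[:,2]<.08)&(abs(c[:,0]-c[:,2])<20)&near)):
    r=cv2.minAreaRect((q[m][:,:2]*1000).astype(np.float32));print(n,m.sum(),np.median(q[m],0),r)
i=np.hstack([cv2.imread('pics/w4.png')[100:300,180:420],cv2.imread('pics/b4.png')[150:350,240:400]]);cv2.imwrite('pics/c4.png',cv2.resize(i,None,fx=2,fy=2))
E
```

```text
24.05 [ 0.45804729 -0.34547417  0.27706573] 0.0918192333510566
top 634 [ 0.45764904 -0.34397207  0.16142111] ((457.9421691894531, -343.8743591308594), (29.527063369750977, 24.06453514099121), 2.0745508670806885)
crown 522 [ 0.43703328 -0.34414677  0.06976918] ((455.7464599609375, -337.6792907714844), (68.93091583251953, 48.7860221862793), 2.510249137878418)
```

View pics/c4.png

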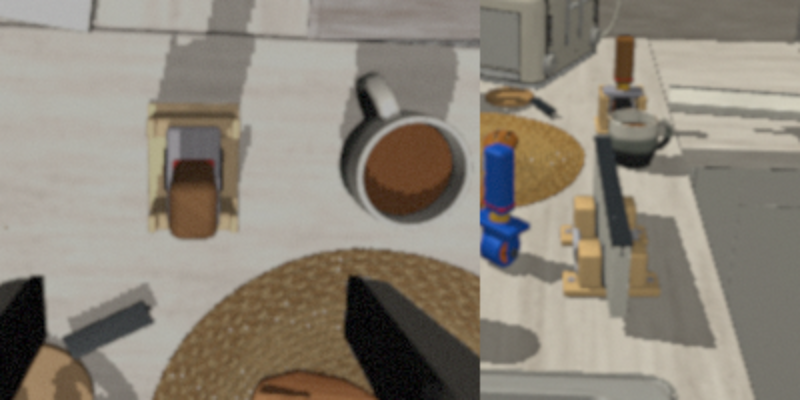

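The roller hangs upright in its rest with its top at 161 mm, at its starting place. The strip is flush, and the mug has not moved. Handing in.

```bash
python3 -c "
from station import finish_job
print(finish_job())"
```

```text
the job is handed in; nothing more can be done
None
```

The job is handed in: the strip was rolled from the started end to the loose end at about 18–23 N (read between moves) and measures flush all along. The roller hangs upright in its rest, and the mug and jar were not touched.

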